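# Close the empty dryer tray, draw out the loaded one

### The arm

A 6-joint arm with a two-finger parallel gripper is mounted at the origin on the work surface. World frame = base frame: x ahead of the robot, y to its left, z up, the work surface at z = 0. Lengths are in m, angles in rad, forces in N, time in s.
With the tool pointing down it reaches from about 0.35 to 0.875 m from the base axis. Payload 15.5 kg.
Tool frame: the origin (TCP) lies at the very end of the fingers, on their centre line; the grasp point (between the pads) lies 19 mm behind it; z points along the fingers, y is the line along which they close (so a half turn about z gives the same grasp; the last joint's range is limited). The gripper opens to 85 mm and grips with 20 to 120 N. Pads are 22 mm wide; open, the fingers measure 114 mm over their backs; the gripper's body (76 mm by 85 mm) begins 54 mm behind the grasp point. The pads swing forward as they close: fully open they stand 13 mm farther back than shut.
Start: joints at [1.101, 0.494, 1.345, -0, 1.302, -0.096], TCP at [0.229, 0.582, 0.231] pointing down, gripper open.
Joint ranges: [-2.91, 2.91], [-0.82, 2.16], [0.22, 2.67], [-1.22, 4.37], [0.12, 2.79], [-3.08, 3.08]. Speed limits (rad/s): [1.89, 1.89, 2.57, 3.01, 3.01, 3.01].

### API

Orientations are given as a unit quaternion [x, y, z, w].
In Python, from bench import read_state, snapshot, sign_off, look_for, pinpoint gives the robot as it stands. The module is installed in compiled form; this text tells all that it offers.
- The arm moves only by the shell command python3 -m jog 'ROWS' [FORCE]. ROWS is a JSON object of lists of equal length, an entry for each row: "gripper": the gripper's target within -1 to 1 (fully open at 1, half-way at 0, shut at -1); "slide": the shift along the world's x, y, z in mm, a list of three; "roll": the turn about the world's z in degrees. A call has 1 to 20 rows; each row shifts and turns the commanded pose from where the row before left it; what a row does not reach is not made up. A row lasts 1/8 s, in which the tool goes at most 62.5 mm and 10.7 degrees, less where a joint would pass 70% of its speed; a pose out of reach is approached as far as the arm can. A call with a gripper value outside its range is refused whole. The fingers move at their own pace and stop on an object; FORCE is the grip in N (left out, the last holds). Time passes only in rows, so rows that do not move let the fingers close. It gives the time, the measured TCP pose, the force, the opening and the grip force at its end, in the units of the state.
- read_state(): the state, without advancing time (a new reading comes with each control period).
- snapshot(name): name is "side" or "top"; returns a dict with "img" (384x512x3 uint8, red, green, blue), "fx", "fy", "cx", "cy" (pixels), "dist" ([k1, k2, p1, p2, k3] as OpenCV has them; the pictures are not rectified), "position" and "rotation" of the camera in the world. Camera axes: x right, y down, z forward; pixel columns grow to the right and rows downward; lengths in m; the calibration is good to about 2 mm. A picture is of the moment at which its call begins. There is no depth.
- sign_off(): hands the job in; it is judged then, once.
Trained networks look in a picture, given as the dict that the camera call returned (one of the last four; its "shot" number tells which), for a name from the list of things; names that differ only in an ending like _2 or _b are one class to them, and where a whole thing is asked for, a point or a joint stands for the part that bears it (a point fixed in the world has none). Each returns a list of dicts, best first, with "score" (0 to 1); they miss things now and then, are a little off and sometimes report something else, mostly with a low value. They report only what shows in the picture. A call takes as long as a camera call.
- look_for(picture, name): "extent" ([left, top, right, bottom] in pixels, round what is visible of it).
- pinpoint(picture, name): "centre" ([column, row] in pixels: a listed point, or the origin of a listed thing).
The state is a dict: "time_s": time; "joints": joint angles; "joint_velocities": joint speeds; "effort": joint torques, N m; "ee_pos": TCP position; "orientation": TCP orientation; "wrist_force": force on the tool from outside, world axes, zero at the start; "ft_torque": the same for the moment, N m; "gripper_width": opening from 0.0 (shut) to 1.0 (fully open); "gripper_force": force on a finger pad.
Only numpy, scipy, OpenCV 4.12 (cv2) and the standard library are available. Lean on these libraries where they do the work, as an engineer would, in place of code of your own. Each camera call takes 0.05 s, during which the arm holds its last target. There are 200 camera calls.

### The job

Two plate dryers stand on the lab bench. First push the empty tray, which was left part-way out, fully home; then hook a fingertip behind the upright lip of the tray that carries the well plate and draw that tray all the way out to its stop, so the plate comes clear of the hood, and leave it so. Never have both trays out together, pinch or grip nothing, do not touch the plate (it rides in its tray), and leave everything else on the bench alone.

Things in the scene. Friction and masses are not known exactly. Their poses are not given: they have to be found in the camera images.
- loaded_unit: dryer fixed on the bench; origin: centre of its underside, its -x axis points out of its open front to the robot, y across. Base 200 (x) x 150 mm; hood 162 mm wide, 100 mm high, clear roof, covers x -30 to +100 mm; ahead of it the tray is open to above. Tray slides along x, tray floor 42 mm above the bench. Holds the tray with the well plate, fully home at the start.
- empty_unit: dryer fixed on the bench; origin: centre of its underside, its -x axis points out of its open front to the robot, y across. Base 200 (x) x 150 mm; hood 162 mm wide, 100 mm high, clear roof, covers x -30 to +100 mm; ahead of it the tray is open to above. Tray slides along x, tray floor 42 mm above the bench. Same shape; holds the empty tray, part-way out. Either may be on the left.
- loaded_tray (a joint): how far the tray with the plate is drawn out, in m: 0 fully home, 0.125 at its outer stop. It moves along the unit's -x axis as it grows, drags with about 2.5 N and stays where left.
- empty_tray (a joint): the same for the empty tray: 0 fully home (at its inner stop), 0.125 at its outer stop.
- loaded_lip (a point): the upright lip at the front end of the loaded tray, 140 mm wide, 36 mm high, 8 mm thick. Site: half-way across, at its foot on the tray floor, midway in its thickness (front and rear faces 4 mm either side); moves with the tray, axes as the unit's. Tray home: 92 mm in front of the unit's origin, with 58 mm free behind the lip before the hood.
- empty_lip (a point): the upright lip at the front end of the empty tray, 140 mm wide, 36 mm high, 8 mm thick. Site: half-way across, at its foot on the tray floor, midway in its thickness (front and rear faces 4 mm either side); moves with the tray, axes as the unit's. Tray home: 92 mm in front of the unit's origin, with 58 mm free behind the lip before the hood.
- plate: white well plate with 24 wells, 85 mm (its x) by 127 mm (its y), 14 mm high, lying loose in a shallow recess (rims 6 mm high) of the loaded tray behind the finger space, under the hood window. Origin: centre of its underside, 124 mm behind the lip's origin.
- vial: small amber vial, 24 mm across and 50 mm high, standing between the two units; loose, origin at the centre of its underside. A bystander: leave it alone.
- reagent: amber reagent bottle, 66 mm across, 140 mm high, to the left (+y); loose, origin at the centre of its underside. A bystander: leave it alone.
- beaker: glass beaker, 70 mm across, 90 mm high, to the right (-y); loose, origin at the centre of its underside. A bystander: leave it alone.
- dishes: stack of two closed petri dishes, 90 mm across, 28 mm high, on the bench on the robot's side of the units; loose, origin at the centre of its underside. A bystander: leave it alone.
- marker: marker pen lying flat, 120 x 13 mm, on the bench on the robot's side of the units; loose, origin at the centre of its underside. A bystander: leave it alone.
- rack: blue tube rack with capped tubes, 60 x 110 mm, 97 mm high, far left; loose, origin at the centre of its underside. A bystander: leave it alone.
- tips: closed grey pipette-tip box, 85 x 120 mm, 55 mm high, far right; loose, origin at the centre of its underside. A bystander: leave it alone.

How it is judged:
By the outcome, as a careful person would: the job done as asked, in the order asked, and still so for the second after the job is handed in, with the robot touching nothing.
It also fails if it takes over 48 s, if anything falls off the work surface, if the arm or the gripper's body presses on something with over 40 N, if the wrist force passes 120 N, or if a joint passes its speed limit or range.

## Working session

There is one attempt and no reset: what is moved stays moved. The work goes in short steps, Python scripts to look and compute and a shell command to move; the robot and the scene stay as the last step left them, time stands still between calls to the robot, and variables do not carry over. Pictures are saved under pics/ and viewed, at most 10 in all, crops included, and the job is handed in when it is done.

```bash
mkdir -p pics; cat > h.py <<'E'
import numpy as np, cv2
from bench import *
def ray(s,px):
    K=np.array([[s['fx'],0,s['cx']],[0,s['fy'],s['cy']],[0,0,1.]])
    u=cv2.undistortPoints(np.array([[px]],float),K,np.array(s['dist'],float))[0,0]
    d=np.array(s['rotation'])@np.array([u[0],u[1],1]); return np.array(s['position']),d
def atz(s,px,z):
    p,d=ray(s,px); return p+d*(z-p[2])/d[2]
def proj(s,P):
    K=np.array([[s['fx'],0,s['cx']],[0,s['fy'],s['cy']],[0,0,1.]])
    R=np.array(s['rotation']).T; t=-R@np.array(s['position'])
    return cv2.projectPoints(np.array([P],float),cv2.Rodrigues(R)[0],t,K,np.array(s['dist'],float))[0][0,0]
E
python3 - <<'E'
from h import *
Z=dict(loaded_unit=0,empty_unit=0,loaded_lip=.042,empty_lip=.042,plate=.042,vial=0,dishes=0,marker=0,reagent=0,beaker=0)
for c in ('top','side'):
    s=snapshot(c); cv2.imwrite(f'pics/{c}0.png',s['img'][:,:,::-1]); print(c,np.round(s['position'],3))
    for n,z in Z.items():
        for r in pinpoint(s,n)[:2]: print(n,round(r['score'],2),np.round(r['centre']),np.round(atz(s,r['centre'],z),3))
st=read_state();print(st['ee_pos'],st['orientation'],st['time_s'])
E
```

```text
top [0.49  0.006 1.053]Traceback (most recent call last):
  File "<stdin>", line 6, in <module>
  File "h.py", line 8, in atz
    p,d=ray(s,px); return p+d*(z-p[2])/d[2]
        ~~~^^^^^^
  File "h.py", line 6, in ray
    d=np.array(s['rotation'])@np.array([u[0],u[1],1]); return np.array(s['position']),d
      ~~~~~~~~~~~~~~~~~~~~~~~^~~~~~~~~~~~~~~~~~~~~~~~
ValueError: matmul: Input operand 1 has a mismatch in its core dimension 0, with gufunc signature (n?,k),(k,m?)->(n?,m?) (size 3 is different from 4)
```

View pics/top0.png

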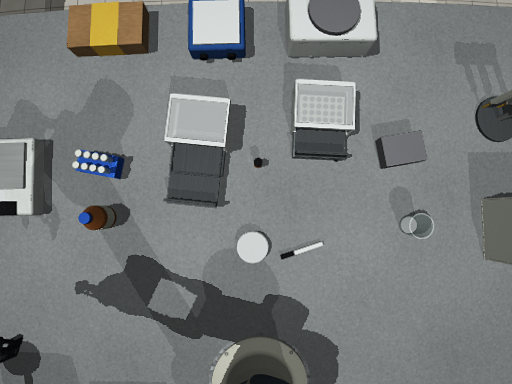

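The top view shows the empty unit on the left, with its tray front near (195,203), and the loaded unit on the right, with its lip near (320,157). The vial is between them at (258,162). The camera's rotation is a quaternion, so I'll fix the helper.

```bash
sed -i "s/np.array(s\['rotation'\])/Rot.from_quat(s['rotation']).as_matrix()/; 1a from scipy.spatial.transform import Rotation as Rot" h.py
python3 - <<'E'
from h import *
Z=dict(loaded_unit=0,empty_unit=0,loaded_lip=.042,empty_lip=.042,plate=.042,vial=0,dishes=0,marker=0,reagent=0,beaker=0)
for c in ('top','side'):
    s=snapshot(c); cv2.imwrite(f'pics/{c}1.png',s['img'][:,:,::-1]); print(c,np.round(s['position'],3))
    for n,z in Z.items():
        for r in pinpoint(s,n)[:2]: print(n,round(r['score'],2),np.round(r['centre']),np.round(atz(s,r['centre'],z),3))
    if c=='top':
        for q in [(172,94),(230,98),(224,146),(165,140),(296,79),(355,84),(353,131),(294,126)]: print(q,np.round(atz(s,q,.1),3))
        for q in [(167,202),(223,206),(292,158),(347,160)]: print(q,np.round(atz(s,q,.06),3))
st=read_state();print(st['ee_pos'],st['orientation'],st['time_s'])
E
```

```text
top [0.49  0.006 1.053]
loaded_unit 0.69 [319. 126.] [ 0.734 -0.187  0.   ]
empty_unit 0.62 [199. 139.] [0.702 0.16  0.   ]
loaded_lip 0.71 [318. 156.] [ 0.639 -0.176  0.042]
empty_lip 0.56 [191. 207.] [0.506 0.178 0.042]
plate 0.4 [301. 248.] [ 0.386 -0.12   0.042]
vial 0.37 [257. 164.] [ 0.624 -0.004  0.   ]
dishes 0.67 [254. 249.] [0.382 0.01  0.   ]
marker 0.48 [300. 250.] [ 0.376 -0.121  0.   ]
reagent 0.78 [105. 217.] [0.481 0.437 0.   ]
reagent 0.18 [397. 150.] [ 0.658 -0.417  0.   ]
beaker 0.89 [407. 224.] [ 0.441 -0.436  0.   ]
(172, 94) [0.805 0.218 0.1  ]
(230, 98) [0.79  0.064 0.1  ]
(224, 146) [0.661 0.081 0.1  ]
(165, 140) [0.681 0.236 0.1  ]
(296, 79) [ 0.839 -0.113  0.1  ]
(355, 84) [ 0.823 -0.272  0.1  ]
(353, 131) [ 0.695 -0.26   0.1  ]
(294, 126) [ 0.711 -0.104  0.1  ]
(167, 202) [0.519 0.241 0.06 ]
(223, 206) [0.505 0.09  0.06 ]
(292, 158) [ 0.632 -0.1    0.06 ]
(347, 160) [ 0.623 -0.251  0.06 ]
side [ 0.072 -0.773  0.842]
loaded_unit 0.97 [342. 233.] [ 0.739 -0.19   0.   ]
empty_unit 0.85 [261. 175.] [0.686 0.143 0.   ]
loaded_lip 0.94 [313. 233.] [ 0.639 -0.181  0.042]
empty_lip 0.86 [208. 174.] [0.519 0.179 0.042]
plate 0.58 [351. 216.] [ 0.77  -0.181  0.042]
vial 0.62 [270. 209.] [ 0.624 -0.008  0.   ]
dishes 0.7 [197. 235.] [0.394 0.004 0.   ]
marker 0.51 [214. 271.] [ 0.375 -0.132  0.   ]
reagent 0.62 [164. 149.] [0.478 0.434 0.   ]
beaker 0.96 [307. 353.] [ 0.438 -0.433  0.   ]
[0.22879381 0.58161252 0.23128296] [ 1.86293118e-01  9.82494211e-01 -1.26629153e-05  6.21048799e-06] 1.2
```

View pics/side1.png

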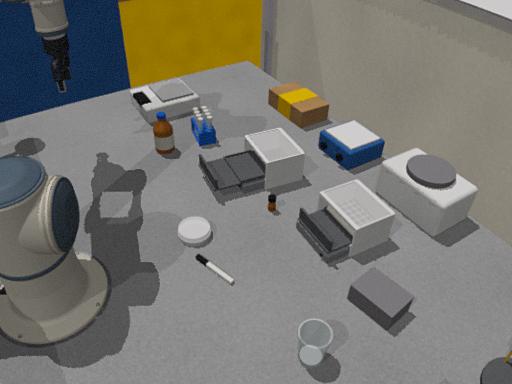

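The side view agrees with the top-view estimates: empty tray extended at (208,174), loaded lip at (313,233).
- **Empty unit:** origin ≈ (0.701, 0.155), yaw ≈ -7.7°, tray about 100 mm out.
- **Loaded unit:** origin ≈ (0.734, -0.186), yaw ≈ -5°.

Next I approach the empty tray with the gripper shut.

```bash
python3 -m jog '{"gripper":[-1,-1,-1,-1,-1,-1,-1,-1,-1,-1,-1,-1,-1,-1,-1,-1],"slide":[[21,-39,0],[21,-39,0],[21,-39,0],[21,-39,0],[21,-39,0],[21,-39,0],[21,-39,0],[21,-39,0],[21,-39,0],[21,-39,0],[0,0,-35],[0,0,-35],[0,0,-35],[0,0,-35],[0,0,-35],[0,0,0]],"roll":[1.4,1.4,1.4,1.4,1.4,1.4,1.4,1.4,1.4,1.4,0,0,0,0,0,0]}'
python3 - <<'E'
from h import *
st=read_state();print(np.round(st['wrist_force'],1))
u=np.array([.991,-.134]);o=np.array([.701,.1545])
p=np.array(st['ee_pos'][:2])-o;print('unit coords',p@u,p@[.134,.991])
s=snapshot('side');cv2.imwrite('pics/a.png',cv2.resize(s['img'][90:240,120:320,::-1],(800,600)))
E
```

```text
time_s: 3.2
ee_pos: [0.4376, 0.1912, 0.0548]
orientation: [0.065, 0.998, -0.001, -0.002]
wrist_force: [-0.0, -0.4, 0.7]
gripper_width: 0.003
gripper_force: 0.0
[-0.  -0.4  0.7]
unit coords -0.26595277750389223 0.0011053498969723283
```

View pics/a.png

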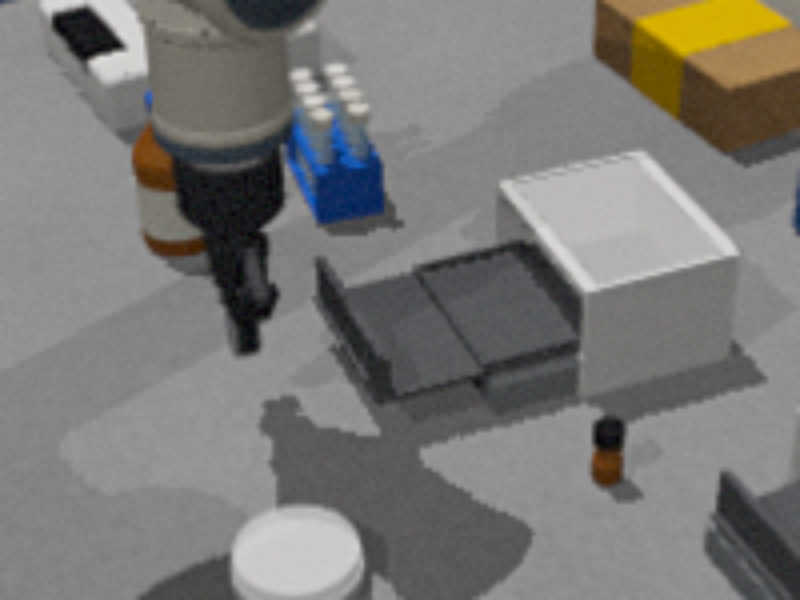

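The shut fingertips at (245,345) in the crop are centred in front of the empty lip. Pushing most of the way.

```bash
python3 -m jog '{"gripper":[-1,-1,-1,-1,-1,-1,-1,-1,-1,-1,-1,-1,-1,-1,-1],"slide":[[10,-1.3,0],[10,-1.3,0],[10,-1.3,0],[10,-1.3,0],[10,-1.3,0],[10,-1.3,0],[10,-1.3,0],[10,-1.3,0],[10,-1.3,0],[10,-1.3,0],[10,-1.3,0],[10,-1.3,0],[10,-1.3,0],[10,-1.3,0],[0,0,0]],"roll":[0,0,0,0,0,0,0,0,0,0,0,0,0,0,0]}'
python3 - <<'E'
from h import *
st=read_state()
u=np.array([.991,-.134]);o=np.array([.701,.1545])
p=np.array(st['ee_pos'][:2])-o;print('unit coords',p@u,p@[.134,.991],st['wrist_force'])
s=snapshot('side')
for r in pinpoint(s,'empty_lip')[:2]:
    q=atz(s,r['centre'],.042)[:2]-o;print(r['score'],q@u,q@[.134,.991])
E
```

```text
time_s: 5.12
ee_pos: [0.58, 0.1732, 0.0563]
orientation: [0.065, 0.998, -0.0, 0.001]
wrist_force: [-0.1, -0.6, 0.7]
gripper_width: -0.003
gripper_force: 0.0
unit coords -0.12244405634971217 0.0022652431434768416 [-0.14544012 -0.6486872   0.68945224]
0.81 -0.11383990008862804 0.0020378912005153352
0.47 0.05329604459300286 -0.35937143582804326
```

```bash
python3 -m jog '{"gripper":[-1,-1,-1,-1,-1,-1],"slide":[[3,-0.4,0],[3,-0.4,0],[3,-0.4,0],[3,-0.4,0],[2,-0.3,0],[0,0,0]],"roll":[0,0,0,0,0,0]}'
python3 -m jog '{"gripper":[-1,-1],"slide":[[2,-0.3,0],[2,-0.3,0]],"roll":[0,0]}'
```

```text
time_s: 5.98
ee_pos: [0.5932, 0.1715, 0.0563]
orientation: [0.065, 0.998, 0.0, 0.0]
wrist_force: [0.4, -0.9, 0.4]
gripper_width: -0.002
gripper_force: 0.0
time_s: 6.22
ee_pos: [0.5933, 0.1714, 0.0561]
orientation: [0.065, 0.998, -0.0, -0.003]
wrist_force: [-29.0, 8.5, 23.5]
gripper_width: 0.005
gripper_force: 15.1
```

Stop reached: force jumped to 29 N at unit x ≈ -0.109. I'll back off, lift and verify.

```bash
python3 -m jog '{"gripper":[-1,-1,-1,-1,-1,-1,-1,-1,-1,-1],"slide":[[-4,0.5,0],[-12,1.5,0],[-12,1.5,0],[-12,1.5,0],[0,0,35],[0,0,35],[0,0,35],[0,0,35],[0,0,10],[0,0,0]],"roll":[0,0,0,0,0,0,0,0,0,0]}'
python3 -m jog '{"gripper":[-1,-1,-1,-1,-1,-1,-1,-1,-1,-1,-1],"slide":[[12,-36,0],[12,-36,0],[12,-36,0],[12,-36,0],[12,-36,0],[12,-36,0],[12,-36,0],[12,-36,0],[12,-36,0],[12,-36,0],[0,0,0]],"roll":[0.25,0.25,0.25,0.25,0.25,0.25,0.25,0.25,0.25,0.25,0]}'
python3 - <<'E'
from h import *
s=snapshot('side');cv2.imwrite('pics/b.png',cv2.resize(s['img'][120:285,190:410,::-1],(800,600)))
o=np.array([.701,.1545]);u=np.array([.991,-.134])
for n in('empty_lip','loaded_lip'):
  for r in pinpoint(s,n)[:1]: print(n,r['score'],atz(s,r['centre'],.042))
E
```

```text
time_s: 7.48
ee_pos: [0.5566, 0.176, 0.2064]
orientation: [0.065, 0.998, 0.0, 0.0]
wrist_force: [0.3, 0.0, -0.6]
gripper_width: 0.002
gripper_force: 0.0
time_s: 8.85
ee_pos: [0.6765, -0.1863, 0.2039]
orientation: [0.045, 0.999, 0.0, -0.001]
wrist_force: [-0.9, 0.8, 0.2]
gripper_width: 0.001
gripper_force: 0.0
empty_lip 0.97 [0.60272966 0.16708228 0.042     ]
loaded_lip 0.59 [ 0.63689529 -0.17741901  0.042     ]
```

View pics/b.png

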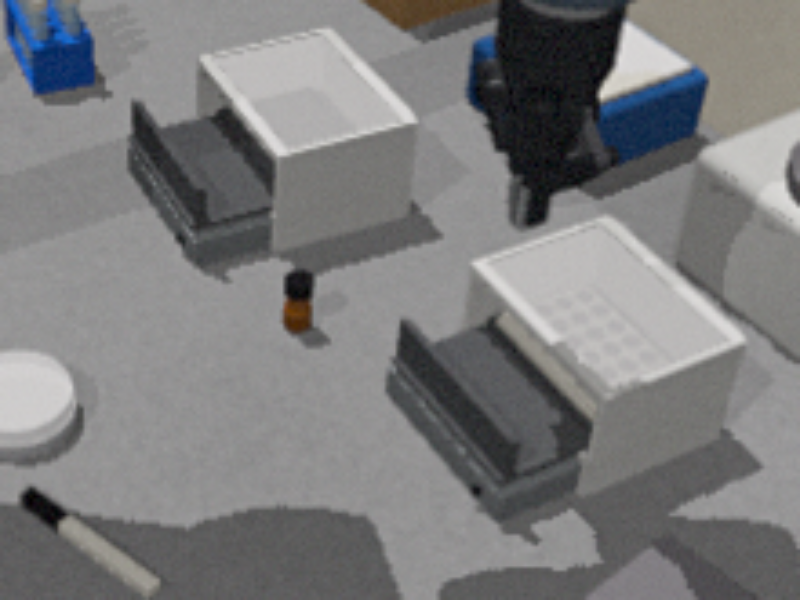

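In the crop both trays now sit flush with their bases: empty lip at (170,165), loaded lip at (460,400). The finger is above the gap behind the loaded lip. Descending.

```bash
python3 -m jog '{"gripper":[-1,-1,-1,-1,-1,-1,-1,-1],"slide":[[-5,4,-30],[0,0,-30],[0,0,-30],[0,0,-30],[0,0,-15],[0,0,-10],[0,0,-4],[0,0,0]],"roll":[0,0,0,0,0,0,0,0]}'
python3 - <<'E'
from h import *
st=read_state();print(st['wrist_force'])
s=snapshot('side');cv2.imwrite('pics/c.png',cv2.resize(s['img'][165:270,275:415,::-1],(800,600)))
E
```

```text
time_s: 10.0
ee_pos: [0.6721, -0.1801, 0.0578]
orientation: [0.043, 0.999, -0.0, 0.0]
wrist_force: [-0.5, -0.1, 0.0]
gripper_width: 0.002
gripper_force: 0.0
[-0.46023239 -0.12515846  0.02229641]
```

View pics/c.png

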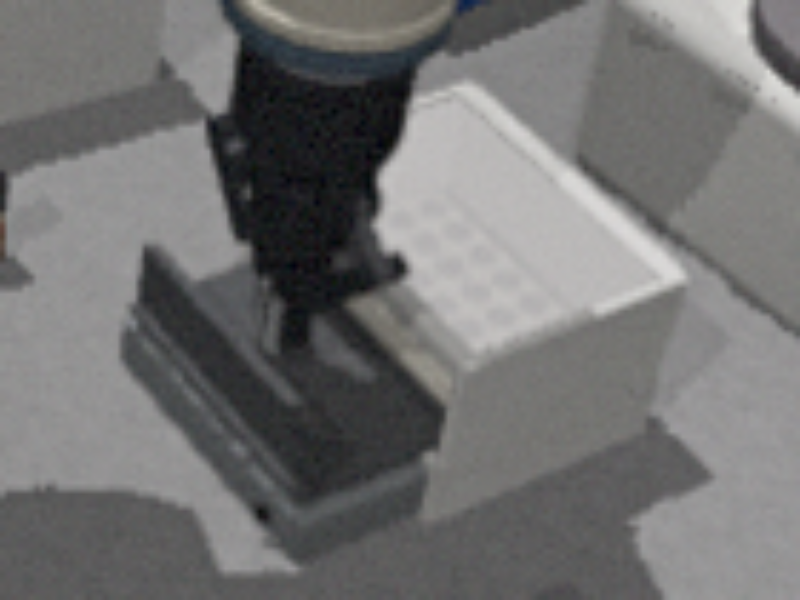

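The fingertips at (285,345) stand in the gap behind the lip, clear of the hood and plate. Drawing the tray out.

```bash
python3 -m jog '{"gripper":[-1,-1,-1,-1,-1,-1,-1,-1,-1,-1,-1,-1,-1,-1,-1,-1,-1,-1,-1],"slide":[[-5,0.4,0],[-5,0.4,0],[-4,0.4,0],[-4,0.4,0],[-6,0.5,0],[-8,0.7,0],[-8,0.7,0],[-8,0.7,0],[-8,0.7,0],[-8,0.7,0],[-8,0.7,0],[-8,0.7,0],[-8,0.7,0],[-8,0.7,0],[-8,0.7,0],[-8,0.7,0],[-8,0.7,0],[-6,0.5,0],[0,0,0]],"roll":[0,0,0,0,0,0,0,0,0,0,0,0,0,0,0,0,0,0,0]}'
python3 -m jog '{"gripper":[-1,-1,-1,-1],"slide":[[-3,0.3,0],[-3,0.3,0],[-3,0.3,0],[0,0,0]],"roll":[0,0,0,0]}'
```

```text
time_s: 12.42
ee_pos: [0.5449, -0.1687, 0.0571]
orientation: [0.044, 0.999, 0.0, -0.001]
wrist_force: [-0.1, -0.1, 0.4]
gripper_width: -0.001
gripper_force: 0.0
time_s: 12.92
ee_pos: [0.5363, -0.1681, 0.0572]
orientation: [0.043, 0.999, 0.0, -0.0]
wrist_force: [0.1, 0.1, 0.2]
gripper_width: -0.001
gripper_force: 0.0
```

```bash
python3 -m jog '{"gripper":[-1,-1,-1],"slide":[[-3,0.2,0],[-2,0.2,0],[-2,0.2,0]],"roll":[0,0,0]}'
python3 - <<'E'
from h import *
s=snapshot('side');cv2.imwrite('pics/d.png',cv2.resize(s['img'][150:285,235:415,::-1],(800,600)))
for r in pinpoint(s,'loaded_lip')[:1]: print(r['score'],atz(s,r['centre'],.042))
E
```

```text
time_s: 13.3
ee_pos: [0.5332, -0.1681, 0.0576]
orientation: [0.044, 0.999, -0.0, 0.003]
wrist_force: [30.1, 4.8, -20.7]
gripper_width: -0.003
gripper_force: 14.4
0.64 [ 0.50581227 -0.17675179  0.042     ]
```

View pics/d.png

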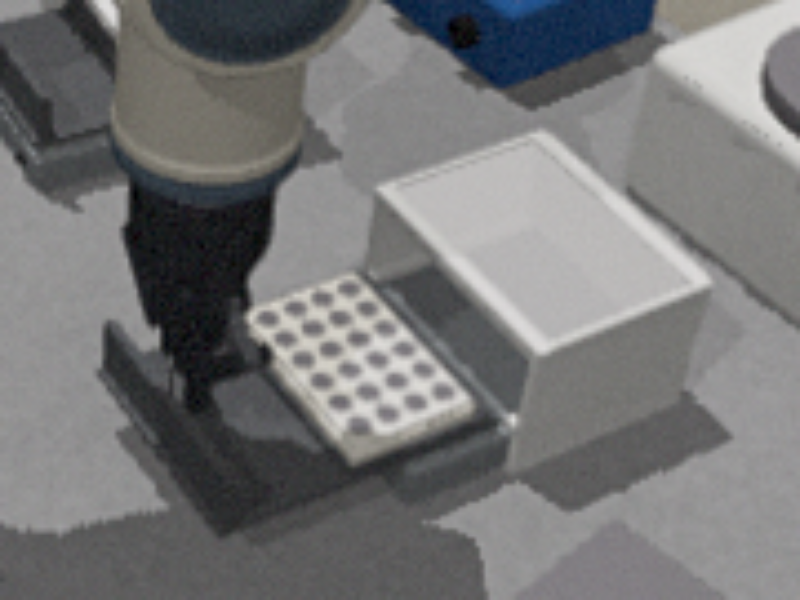

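The outer stop is felt (30 N). The plate, around (360,370) in the crop, is fully clear of the hood and seated. I'll ease off the lip and lift straight up.

```bash
python3 -m jog '{"gripper":[-1,-1,-1,-1,-1,-1,-1,-1,-1,-1,-1],"slide":[[5,-0.4,0],[6,-0.5,0],[0,0,10],[0,0,25],[0,0,40],[0,0,40],[0,0,40],[-20,30,0],[-20,30,0],[-20,30,0],[0,0,0]],"roll":[0,0,0,0,0,0,0,0,0,0,0]}'
python3 - <<'E'
from h import *
for c in('top','side'):
  s=snapshot(c);cv2.imwrite(f'pics/e_{c}.png',s['img'][:,:,::-1])
  for n,z in dict(loaded_lip=.042,empty_lip=.042,plate=.042,vial=0).items():
    for r in pinpoint(s,n)[:1]: print(c,n,round(r['score'],2),np.round(atz(s,r['centre'],z),3))
E
```

```text
time_s: 14.78
ee_pos: [0.479, -0.0768, 0.2129]
orientation: [0.043, 0.999, 0.0, -0.0]
wrist_force: [0.7, -0.6, 0.3]
gripper_width: -0.003
gripper_force: 0.0
top loaded_lip 0.66 [ 0.646 -0.389  0.042]
top empty_lip 0.67 [0.599 0.174 0.042]
top plate 0.8 [ 0.641 -0.183  0.042]
top vial 0.63 [ 0.624 -0.003  0.   ]
side loaded_lip 0.88 [ 0.516 -0.177  0.042]
side empty_lip 0.58 [0.605 0.168 0.042]
side plate 0.65 [ 0.646 -0.178  0.042]
side vial 0.53 [ 0.612 -0.012  0.   ]
```

View pics/e_side.png

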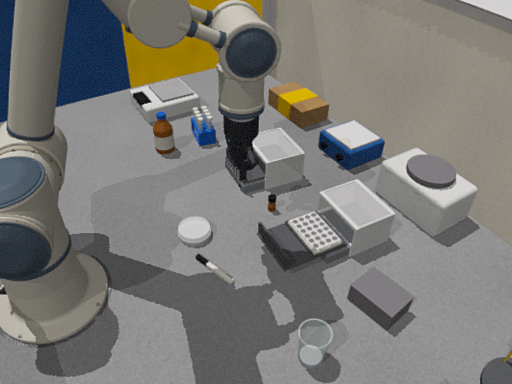

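The loaded tray at (310,235) is out with the plate clear of the hood. The empty tray is home, and the bystanders haven't moved.

```bash
python3 -c "from bench import sign_off; print(sign_off())"
```

```text
the job is handed in; nothing more can be done
None
```

The job is handed in: I pushed the empty tray home to its inner stop first, then drew the loaded tray out to its outer stop with the plate clear of the hood; both stops were felt at about 30 N, and the last picture showed nothing else moved.

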